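# Make room for the succulent among the pots on the desk

## Robot

A 7-joint arm with a two-finger parallel gripper is mounted at the origin on the work surface. World frame = base frame: x ahead of the robot, y to its left, z up, the work surface at z = 0. Lengths are in m, angles in rad, forces in N, time in s.
With the tool pointing down it reaches from about 0.425 to 1.025 m from the base axis. Payload 3.6 kg.
Tool frame: the origin (TCP) lies midway between the tips of the shut fingers; the grasp point (between the pads) lies 19 mm behind it; z points along the fingers, y is the line along which they close (so a half turn about z gives the same grasp; the last joint's range is limited). The gripper opens to 85 mm and grips with 20 to 120 N. Pads are 22 mm wide; open, the fingers measure 114 mm over their backs; the gripper's body (76 mm by 85 mm) begins 54 mm behind the grasp point. The pads swing forward as they close: fully open they stand 13 mm farther back than shut.
Start: joints at [1.067, 0.591, 0.048, 1.609, -0.033, 0.943, -0.034], TCP at [0.289, -0.665, 0.231] pointing down, gripper open.
Joint ranges: [-2.69, 2.69], [-0.47, 2.24], [-1.27, 1.36], [0.19, 2.51], [-1.53, 4.68], [0.08, 2.07], [-3.09, 3.09]. Speed limits (rad/s): [2.57, 2.57, 3.14, 3.14, 3.14, 3.14, 3.14].

## Interface

Orientations are given as a 3x3 rotation matrix whose columns are the frame's x, y, z axes.
In Python, from rig import r, optics, job, finder gives the robot as it stands.
- The arm moves only by the shell command python3 -m inch 'ROWS' [FORCE]. ROWS is JSON, a list of rows, each an object with "twist": the turn, a rotation vector about the tool's x, y, z in rad, a list of three; "xyz": the shift along the tool's x, y, z in mm, a list of three; "gripper": the finger opening in mm, from 0 to 85.4. A call has 1 to 12 rows; each row is the pose to reach, as a shift and turn from the pose commanded when the call began, along the tool's axes at that moment; what a row does not reach only later rows make up. A row lasts 1/12 s, in which the tool goes at most 41.7 mm and 7.16 degrees, less where a joint would pass 70% of its speed; a pose out of reach is approached as far as the arm can. A call with a gripper value outside its range is refused whole. The fingers move at their own pace and stop on an object; FORCE is the grip in N (left out, the last holds). Time passes only in rows, so rows that repeat a pose let the fingers close. It gives the time, the measured TCP pose, the force, the opening and the grip force at its end, in the units of the state.
- r.sense(): the state, without advancing time (a new reading comes with each control period).
- optics.camera(name): name is "side" or "top"; returns a dict with "image" (384x512x3 uint8, red, green, blue), "fov_y" (degrees; the focal length in pixels is half the picture's height over the tangent of half this angle, whatever the lens; pixels are square), "cx", "cy" (the principal point, pixels), "dist_coeffs" ([k1, k2, p1, p2, k3] as OpenCV has them; the pictures are not rectified), "xyz" and "attitude" of the camera in the world. Camera axes: x right, y up, looking along -z (the intrinsics and any distortion apply to the point x, -y, -z); pixel columns grow to the right and rows downward; lengths in m; the calibration is good to about 2 mm. A picture is of the moment at which its call begins. There is no depth.
- job.finish_job(): hands the job in; it is judged then, once.
Trained networks look in a picture, given as the dict that the camera call returned (one of the last four; its "shot" number tells which), for a name from the list of things; names that differ only in an ending like _2 or _b are one class to them, and where a whole thing is asked for, a point or a joint stands for the part that bears it (a point fixed in the world has none). Each returns a list of dicts, best first, with "p" (0 to 1); they miss things now and then, are a little off and sometimes report something else, mostly with a low value. They report only what shows in the picture. A call takes as long as a camera call. They do not tell look-alikes from the thing itself.
- finder.silhouettes(label, picture): "region" (384x512 bool, what is visible of it).
- finder.place_of(label, picture): "location" ([x, y, z] in m, in the coordinates of the camera as it stood for that picture, good to about 4 mm: a listed point, or the origin of a listed thing).
The state is a dict: "time_s": time; "q": joint angles; "qvel": joint speeds; "tau": joint torques, N m; "eef_pos": TCP position; "orientation": TCP orientation; "contact_force": force on the tool from outside, world axes, zero at the start; "torque": the same for the moment, N m; "gripper_width": opening from 0.0 (shut) to 1.0 (fully open); "gripper_force": force on a finger pad.
Only numpy, scipy, OpenCV 4.12 (cv2) and the standard library are available. Lean on these libraries where they do the work, as an engineer would, in place of code of your own. Each camera call takes 0.05 s, during which the arm holds its last target. There are 200 camera calls.

## Task

The succulent in its white pot belongs on the middle cork disc of the dark runner, but the two empty white pots crowd that place. First nudge the empty pots apart, each onto the outer disc on its own side, then slide the planted pot over the desk from its single disc into the gap, so that all three end standing upright with their feet wholly on their discs. Slide the pots, do not lift or tip them, go round the other things on the desk without shifting them, and let go at the end.

Things in the scene. Friction and masses are not known exactly. Their poses are not given: they have to be found in the camera images.
- planted: The pot to slide in: a straight-sided white ceramic pot with a green succulent, outside diameter 80 mm from foot to rim, rim 56 mm high, the plant's low dome (60 mm wide at its foot, narrowing upwards) reaching 80 mm; about 0.5 kg, solid, on felt, slides easily, too wide for a small gripper. At the start it stands on the single disc. Origin: centre of its underside, z up.
- empty_left: Empty open white ceramic pot, straight-sided, outside diameter 80 mm, height 50 mm, wall 4 mm (mouth 72 mm wide inside), floor 6 mm thick; 0.28 kg, on felt, slides easily. The one of the pair farther to the robot's left (+y). Can be pushed from outside, or from within by fingers let down in its mouth. Origin: centre of its underside, z up.
- empty_right: The second empty pot, same shape and size as empty_left, the one farther to the robot's right (-y). At the start it nearly touches the other. Origin: centre of its underside, z up.
- disc_middle (a point): Centre of the middle cork disc of the dark runner (130 by 350 mm, lying across the desk, three cork discs of 104 mm diameter in a row, 105 mm from centre to centre, all flush with the desk: nothing to climb). The planted pot's place. x axis: across the runner, away from the robot; y axis: along the row, to the robot's left.
- disc_left (a point): Centre of the runner's outer disc on the robot's left: the place for empty_left. Same axes.
- disc_right (a point): Centre of the runner's outer disc on the robot's right: the place for empty_right. Same axes.
- disc_home (a point): Centre of the single cork disc, 104 mm in diameter, flush with the desk, on which the planted pot stands at the start, at either side of the desk nearer the robot than the runner. Fixed desk equipment (tray, file, pen cup, 70 to 210 mm high) stands farther out, beyond 0.5 m to left and right of the middle.
- bird: Bystander: white bird figurine on a round wooden base, within 40 mm of its origin all round, 66 mm high. Origin: centre of its underside.
- paperweight: Bystander: domed green glass paperweight, 64 mm in diameter, 42 mm high. Origin: centre of its underside.
- clock: Bystander: small wooden block clock, 36 mm (x) by 70 mm (y), 70 mm high. Origin: centre of its underside.
- stapler: Bystander: stapler lying beyond the runner, 36 mm (x) by 130 mm (y), 39 mm high. Origin: centre of its underside.
- mug: Bystander: blue mug, 76 mm in diameter, 85 mm high, with a handle on its +y side reaching about 75 mm from the axis. Origin: centre of its underside.
- books: Bystander: two books lying one on the other as one piece, 130 mm (x) by 190 mm (y), 48 mm high. Origin: centre of its underside.
- glasses_case: Bystander: brown rounded glasses case lying on the robot's side, 48 mm (x) by 120 mm (y), 48 mm high. Origin: centre of its underside.
There are look-alikes about, which are no part of the job. What is shaped like the planted but red is not meant.

How it is judged:
By the outcome, as a careful person would: the job done as asked, in the order asked, and still so for the second after the job is handed in, with the robot touching nothing.
It also fails if it takes over 67 s, if anything falls off the work surface, if the arm or the gripper's body presses on something with over 40 N, if the wrist force passes 120 N, or if a joint passes its speed limit or range.

## Working session

There is one attempt and no reset: what is moved stays moved. The work goes in short steps, Python scripts to look and compute and a shell command to move; the robot and the scene stay as the last step left them, time stands still between calls to the robot, and variables do not carry over. Pictures are saved under pics/ and viewed, at most 10 in all, crops included, and the job is handed in when it is done.

```bash
mkdir -p pics; cat > h.py <<'E'
import numpy as np, cv2
from rig import r, optics, job, finder
def save(p,n): cv2.imwrite('pics/'+n, p['image'][:,:,::-1])
def world(p,loc): return np.array(p['xyz'])+np.array(p['attitude'])@np.array(loc)
def K(p):
    f=192/np.tan(np.radians(p['fov_y'])/2); return np.array([[f,0,p['cx']],[0,f,p['cy']],[0,0,1]])
def proj(p,P):
    c=(np.array(P)-np.array(p['xyz']))@np.array(p['attitude']); c=c*[1,-1,-1]
    return cv2.projectPoints(c.reshape(-1,1,3),np.zeros(3),np.zeros(3),K(p),np.array(p['dist_coeffs'],float))[0].reshape(-1,2)
def unproj(p,uv,z):
    n=cv2.undistortPoints(np.array(uv,float).reshape(-1,1,2),K(p),np.array(p['dist_coeffs'],float)).reshape(-1,2)
    d=np.c_[n[:,0],-n[:,1],-np.ones(len(n))]@np.array(p['attitude']).T
    o=np.array(p['xyz']); return o+d*((z-o[2])/d[:,2])[:,None]
E
python3 - <<'E'
from h import *
np.set_printoptions(precision=3,suppress=True)
s=r.sense(); print(s['time_s'],s['eef_pos'],s['orientation'],s['gripper_width'])
for c in ['top','side']:
    p=optics.camera(c); save(p,c+'0.png'); print(c,p['xyz'],p['fov_y'])
    for n in 'planted empty_left empty_right disc_middle disc_left disc_right disc_home bird paperweight clock stapler mug books glasses_case'.split():
        print(n,[(round(d['p'],2),world(p,d['location']),proj(p,world(p,d['location'])).round()[0]) for d in finder.place_of(n,p)[:4]])
print(r.sense()['time_s'])
E
```

```text
0.0 [ 0.289 -0.664  0.23 ] [[ 0.917  0.399 -0.001]
 [ 0.399 -0.917  0.002]
 [-0.    -0.002 -1.   ]] 1.0010866652330541
top [ 0.384 -0.013  1.13 ] 45.186897003308765
planted [(0.94, array([ 0.368,  0.326, -0.003]), array([110., 280.])), (0.9, array([0.51 , 0.341, 0.001]), array([108., 221.])), (0.74, array([ 0.636,  0.349, -0.   ]), array([109., 170.]))]
empty_left [(0.56, array([0.651, 0.059, 0.003]), array([226., 167.]))]
empty_right [(0.8, array([ 0.654, -0.028,  0.003]), array([260., 166.]))]
disc_middle [(0.76, array([0.659, 0.026, 0.005]), array([239., 164.]))]
disc_left [(0.83, array([0.658, 0.128, 0.   ]), array([198., 164.]))]
disc_right [(0.6, array([ 0.661, -0.073,  0.004]), array([278., 164.]))]
disc_home [(0.8, array([ 0.503,  0.336, -0.001]), array([110., 224.]))]
bird [(0.76, array([ 0.421,  0.179, -0.001]), array([173., 259.]))]
paperweight [(0.76, array([ 0.588, -0.246, -0.003]), array([347., 194.])), (0.6, array([0.657, 0.129, 0.004]), array([198., 164.])), (0.2, array([0.778, 0.263, 0.002]), array([147., 117.]))]
clock [(0.79, array([ 0.521, -0.352,  0.002]), array(
[... 1372 characters left out ...]
]), array([250., 280.]))]
paperweight [(0.88, array([ 0.58 , -0.249,  0.   ]), array([302., 156.])), (0.29, array([ 0.504,  0.335, -0.001]), array([179., 303.])), (0.19, array([ 0.51 ,  0.339, -0.001]), array([176., 303.]))]
clock [(0.92, array([ 0.518, -0.355,  0.001]), array([337., 148.])), (0.59, array([ 0.65 , -0.027, -0.001]), array([238., 185.]))]
stapler [(0.85, array([ 0.785, -0.017,  0.   ]), array([203., 165.]))]
mug [(0.85, array([0.773, 0.257, 0.001]), array([134., 221.]))]
books [(0.88, array([ 0.726, -0.339, -0.004]), array([283., 124.]))]
glasses_case [(0.85, array([ 0.388, -0.017, -0.001]), array([309., 236.])), (0.2, array([ 0.724, -0.339, -0.006]), array([283., 124.]))]
1.5
```

```bash
python3 - <<'E'
import cv2,numpy as np
t=cv2.imread('pics/top0.png'); cv2.imwrite('pics/top0b.png',cv2.resize(t,(768,576),interpolation=3))
a=cv2.resize(t[140:320,60:210],(500,600),interpolation=3)
cv2.imwrite('pics/crop.png',a)
E
```

```text
(no output)
```

View pics/top0b.png

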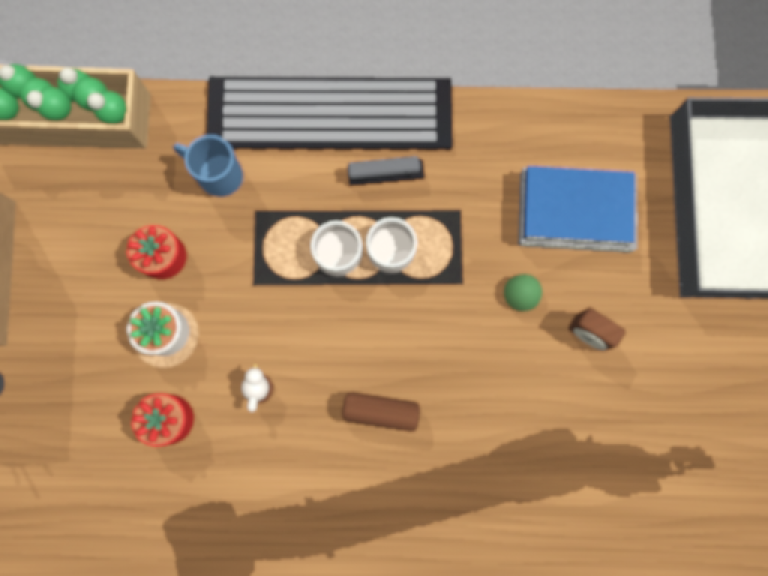

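View pics/crop.png

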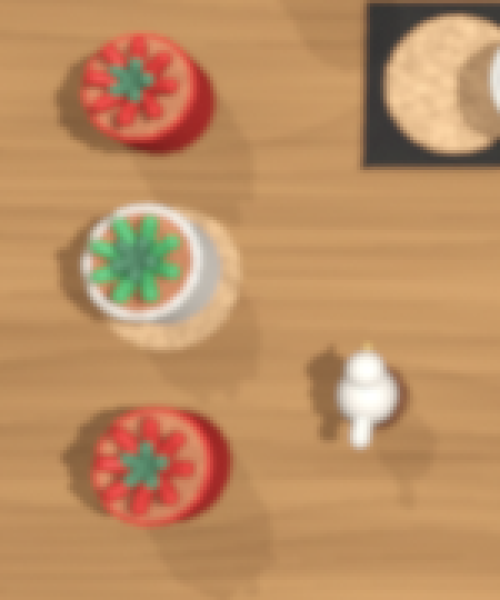

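The wanted pot is the white one at top-view pixel (108,221), about (0.51, 0.34). The look-alikes are the red pots at (109,170) and (110,280), and the crop confirms the choice. The empty pots are at (226,167) and (260,166), and the white bird at (173,259) is only a bystander. I'll refine the positions once, then move.

```bash
cat > fit.py <<'E'
from h import *
from scipy.optimize import minimize
A=np.linspace(0,2*np.pi,60)
ring=lambda x,y,z,R: np.c_[x+R*np.cos(A),y+R*np.sin(A),z+0*A]
def render(p,x,y,plant,S=4):
    P=[ring(x,y,0,.04),ring(x,y,.056 if plant else .05,.04)]
    if plant: P.append(ring(x,y,.078,.012))
    h=cv2.convexHull(proj(p,np.vstack(P)).astype(np.float32))
    return h
def fitpot(ps,label,x0,y0):
    out=[]
    for p in ps:
        c=proj(p,[[x0,y0,.025]])[0]
        best=None
        for d in finder.silhouettes(label,p):
            m=d['region']; v,u=np.nonzero(m)
            if len(u) and np.hypot(u.mean()-c[0],v.mean()-c[1])<14: best=m;break
        if best is None: out.append(None); continue
        m=cv2.resize(best.astype(np.float32),None,fx=4,fy=4,interpolation=cv2.INTER_LINEAR)
        def cost(q):
            im=np.zeros(m.shape,np.uint8)
            cv2.fillConvexPoly(im,np.round((render(p,q[0],q[1],label=='planted')+.5)*4*16).astype(int),1,shift=4)
            return np.abs(im-m).sum()/m.sum()
        s=minimize(cost,[x0,y0],method='Nelder-Mead',options=dict(initial_simplex=[[x0,y0],[x0+.008,y0],[x0,y0+.008]],xatol=2e-4))
        out.append((s.x.round(4),round(s.fun,3)))
    return out
E
python3 - <<'E'
from fit import *
ps=[optics.camera('top'),optics.camera('side')]
for l,x,y in [('planted',.509,.34),('empty_left',.648,.0595),('empty_right',.652,-.0265)]: print(l,fitpot(ps,l,x,y))
for p in ps:
    im=p['image'].astype(int); m=(im.max(2)<62).astype(np.uint8)
    poly=cv2.convexHull(proj(p,[[.56,.25,0],[.75,.25,0],[.75,-.2,0],[.56,-.2,0]]).astype(np.float32)).astype(int)
    k=np.zeros_like(m); cv2.fillConvexPoly(k,poly,1); m=m*k
    n,lab,st,_=cv2.connectedComponentsWithStats(m)
    keep=np.isin(lab,[i for i in range(1,n) if st[i,4]>60])
    v,u=np.nonzero(keep); W=unproj(p,np.c_[u,v],0)[:,:2]
    W=W[(W[:,0]>.575)&(W[:,0]<.735)]
    print(cv2.minAreaRect((W*1000).astype(np.float32)),len(u))
E
```

```text
planted [(array([0.5122, 0.3373]), np.float64(0.104)), (array([0.5082, 0.3372]), np.float64(0.081))]
empty_left [(array([0.6495, 0.0609]), np.float64(0.057)), (array([0.6463, 0.0598]), np.float64(0.06))]
empty_right [(array([ 0.6551, -0.028 ]), np.float64(0.064)), (array([ 0.6535, -0.0309]), np.float64(0.153))]
((658.4659423828125, 27.79425048828125), (116.3857192993164, 339.8258361816406), 1.0831211805343628) 961Traceback (most recent call last):
  File "<stdin>", line 10, in <module>
  File "h.py", line 11, in unproj
    n=cv2.undistortPoints(np.array(uv,float).reshape(-1,1,2),K(p),np.array(p['dist_coeffs'],float)).reshape(-1,2)
      ~~~~~~~~~~~~~~~~~~~^^^^^^^^^^^^^^^^^^^^^^^^^^^^^^^^^^^^^^^^^^^^^^^^^^^^^^^^^^^^^^^^^^^^^^^^^^
cv2.error: OpenCV(4.12.0) /io/opencv/modules/calib3d/src/undistort.dispatch.cpp:347: error: (-215:Assertion failed) CV_IS_MAT(_src) && CV_IS_MAT(_dst) && (_src->rows == 1 || _src->cols == 1) && (_dst->rows == 1 || _dst->cols == 1) && _src->cols + _src->rows - 1 == _dst->rows + _dst->cols - 1 && (CV_MAT_TYPE(_src->type) == CV_32FC2 || CV_MAT_TYPE(_src->type) == CV_64FC2) && (CV_MAT_TYPE(_dst->type) == CV_32FC2 || CV_MAT_TYPE(_dst->type) == CV_64FC2) in function 'cvUndistortPointsInternal'
```

```bash
python3 -m inch '[{"twist":[0,0,-1.1605],"xyz":[618,-521,0],"gripper":20},{"twist":[0,0,-1.1605],"xyz":[618,-521,0],"gripper":20},{"twist":[0,0,-1.1605],"xyz":[618,-521,0],"gripper":20},{"twist":[0,0,-1.1605],"xyz":[618,-521,0],"gripper":20},{"twist":[0,0,-1.1605],"xyz":[618,-521,0],"gripper":20},{"twist":[0,0,-1.1605],"xyz":[618,-521,0],"gripper":20},{"twist":[0,0,-1.1605],"xyz":[618,-521,0],"gripper":20},{"twist":[0,0,-1.1605],"xyz":[618,-521,0],"gripper":20},{"twist":[0,0,-1.1605],"xyz":[618,-521,0],"gripper":20},{"twist":[0,0,-1.1605],"xyz":[618,-521,0],"gripper":20},{"twist":[0,0,-1.1605],"xyz":[618,-521,0],"gripper":20},{"twist":[0,0,-1.1605],"xyz":[618,-521,0],"gripper":20}]' 20
```

```text
time_s: 2.9
eef_pos: [0.5117, -0.2155, 0.2316]
orientation: [[0.001, 1.0, 0.001], [1.0, -0.001, -0.0], [-0.0, 0.001, -1.0]]
contact_force: [1.4, -1.0, 0.9]
gripper_width: 0.236
gripper_force: 0.0
```

```bash
python3 -m inch '[{"twist":[0,0,0],"xyz":[275,136,100],"gripper":20},{"twist":[0,0,0],"xyz":[275,136,100],"gripper":20},{"twist":[0,0,0],"xyz":[275,136,100],"gripper":20},{"twist":[0,0,0],"xyz":[275,136,100],"gripper":20},{"twist":[0,0,0],"xyz":[275,136,100],"gripper":20},{"twist":[0,0,0],"xyz":[275,136,100],"gripper":20},{"twist":[0,0,0],"xyz":[275,136,100],"gripper":20},{"twist":[0,0,0],"xyz":[275,136,100],"gripper":20},{"twist":[0,0,0],"xyz":[275,136,100],"gripper":20},{"twist":[0,0,0],"xyz":[275,136,100],"gripper":20},{"twist":[0,0,0],"xyz":[275,136,100],"gripper":20}]'
python3 - <<'E'
from h import *
p=optics.camera('side'); a=p['image'][120:300,110:330]; cv2.imwrite('pics/s1.png',cv2.resize(a[:,:,::-1],(660,540),interpolation=3))
print(proj(p,[r.sense()['eef_pos']]),r.sense()['eef_pos'])
E
```

```text
time_s: 3.82
eef_pos: [0.647, 0.057, 0.1311]
orientation: [[0.001, 1.0, -0.001], [1.0, -0.001, -0.001], [-0.001, -0.001, -1.0]]
contact_force: [-0.3, -0.7, 0.1]
gripper_width: 0.236
gripper_force: 0.0
[[215.22214778 169.20159872]] [0.64693993 0.05591101 0.13136959]
```

View pics/s1.png

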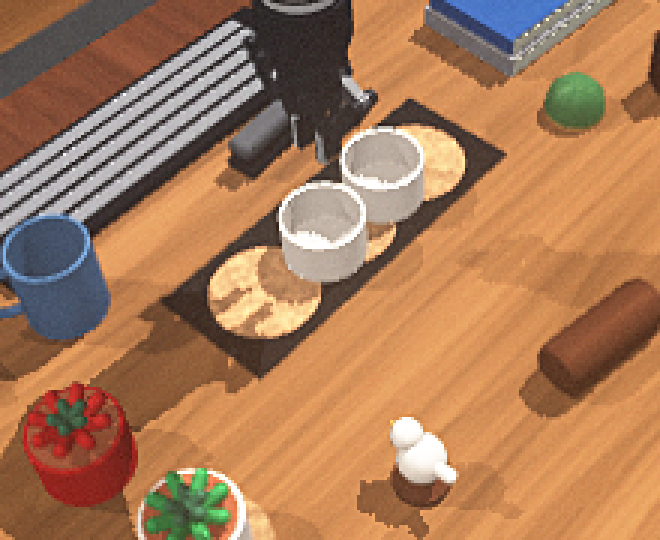

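```bash
python3 -m inch '[{"twist":[0,0,0],"xyz":[4,1,40],"gripper":20},{"twist":[0,0,0],"xyz":[4,1,60],"gripper":20},{"twist":[0,0,0],"xyz":[4,1,80],"gripper":20},{"twist":[0,0,0],"xyz":[4,1,95],"gripper":20},{"twist":[0,0,0],"xyz":[4,1,108],"gripper":20},{"twist":[0,0,0],"xyz":[4,1,108],"gripper":20}]'
```

```text
time_s: 4.37
eef_pos: [0.6463, 0.0594, 0.0212]
orientation: [[0.003, 1.0, -0.004], [1.0, -0.003, -0.002], [-0.002, -0.004, -1.0]]
contact_force: [-0.8, -0.3, -0.4]
gripper_width: 0.236
gripper_force: 0.0
```

```bash
python3 -m inch '[{"twist":[0,0,0],"xyz":[8,0,0],"gripper":20},{"twist":[0,0,0],"xyz":[16,0,0],"gripper":20},{"twist":[0,0,0],"xyz":[24,1,0],"gripper":20},{"twist":[0,0,0],"xyz":[32,2,0],"gripper":20},{"twist":[0,0,0],"xyz":[40,3,0],"gripper":20},{"twist":[0,0,0],"xyz":[48,4,0],"gripper":20},{"twist":[0,0,0],"xyz":[56,5,0],"gripper":20},{"twist":[0,0,0],"xyz":[64,6,0],"gripper":20},{"twist":[0,0,0],"xyz":[72,7,0],"gripper":20},{"twist":[0,0,0],"xyz":[79,8,0],"gripper":20},{"twist":[0,0,0],"xyz":[84,8,0],"gripper":20},{"twist":[0,0,0],"xyz":[87,8,0],"gripper":20}]'
python3 - <<'E'
from fit import *
print(r.sense()['eef_pos'])
ps=[optics.camera('top'),optics.camera('side')]
print(fitpot(ps,'empty_left',.655,.131)); save(ps[0],'t2.png'); cv2.imwrite('pics/t2.png',cv2.resize(ps[0]['image'][100:250,150:330,::-1],None,fx=3,fy=3))
E
```

```text
time_s: 5.37
eef_pos: [0.6563, 0.1502, 0.0233]
orientation: [[-0.001, 1.0, 0.0], [1.0, 0.001, 0.001], [0.001, 0.0, -1.0]]
contact_force: [0.1, -1.9, 0.1]
gripper_width: 0.232
gripper_force: 1.0
[0.65631765 0.15024337 0.02326863]
[None, (array([0.6537, 0.1309]), np.float64(0.874))]
```

View pics/t2.png

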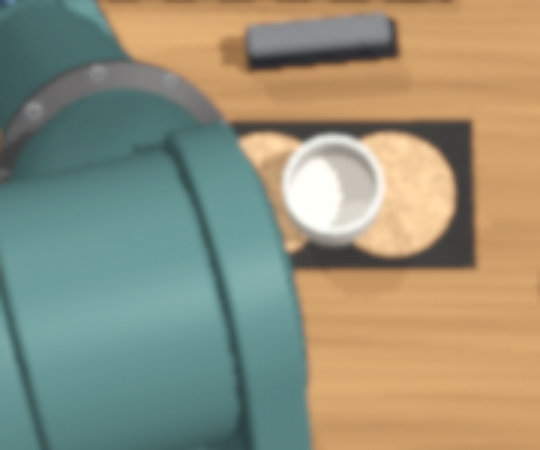

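```bash
python3 -m inch '[{"twist":[0,0,0],"xyz":[-12,0,0],"gripper":20},{"twist":[0,0,0],"xyz":[-12,0,-30],"gripper":20},{"twist":[0,0,0],"xyz":[-12,0,-60],"gripper":20},{"twist":[0,0,0],"xyz":[-50,0,-70],"gripper":20},{"twist":[0,0,0],"xyz":[-90,0,-70],"gripper":20},{"twist":[0,0,0],"xyz":[-130,-1,-70],"gripper":20},{"twist":[0,0,0],"xyz":[-170,-2,-70],"gripper":20},{"twist":[0,0,0],"xyz":[-179,-2,-70],"gripper":20},{"twist":[0,0,0],"xyz":[-179,-2,-70],"gripper":20}]'
python3 - <<'E'
from fit import *
p=optics.camera('side')
print(r.sense()['eef_pos'],fitpot([p],'empty_left',.655,.133),fitpot([p],'empty_right',.654,-.029))
E
```

```text
time_s: 6.32
eef_pos: [0.6531, -0.0391, 0.0929]
orientation: [[0.011, 1.0, -0.001], [1.0, -0.011, -0.005], [-0.005, -0.001, -1.0]]
contact_force: [-0.3, 0.4, -0.6]
gripper_width: 0.232
gripper_force: 0.0
[ 0.6535041  -0.03462635  0.09303342] [(array([0.6549, 0.1303]), np.float64(0.096))] [(array([ 0.6521, -0.0288]), np.float64(0.07))]
```

```bash
python3 -m inch '[{"twist":[0,0,0],"xyz":[4,0,0],"gripper":20},{"twist":[0,0,0],"xyz":[4,0,20],"gripper":20},{"twist":[0,0,0],"xyz":[4,0,40],"gripper":20},{"twist":[0,0,0],"xyz":[4,0,55],"gripper":20},{"twist":[0,0,0],"xyz":[4,0,69],"gripper":20},{"twist":[0,0,0],"xyz":[4,0,69],"gripper":20},{"twist":[0,0,0],"xyz":[4,0,69],"gripper":20}]'
```

```text
time_s: 7.05
eef_pos: [0.6535, -0.0252, 0.0234]
orientation: [[-0.001, 1.0, -0.002], [1.0, 0.001, 0.0], [0.0, -0.002, -1.0]]
contact_force: [-0.1, -0.2, -0.0]
gripper_width: 0.233
gripper_force: 0.0
```

```bash
python3 -m inch '[{"twist":[0,0,0],"xyz":[-8,0,0],"gripper":20},{"twist":[0,0,0],"xyz":[-16,0,0],"gripper":20},{"twist":[0,0,0],"xyz":[-24,1,0],"gripper":20},{"twist":[0,0,0],"xyz":[-32,2,0],"gripper":20},{"twist":[0,0,0],"xyz":[-40,3,0],"gripper":20},{"twist":[0,0,0],"xyz":[-48,4,0],"gripper":20},{"twist":[0,0,0],"xyz":[-55,5,0],"gripper":20},{"twist":[0,0,0],"xyz":[-61,6,0],"gripper":20},{"twist":[0,0,0],"xyz":[-65,6,0],"gripper":20},{"twist":[0,0,0],"xyz":[-67,6,0],"gripper":20},{"twist":[0,0,0],"xyz":[-68,6,0],"gripper":20},{"twist":[0,0,0],"xyz":[-68,6,0],"gripper":20}]'
```

```text
time_s: 8.05
eef_pos: [0.6603, -0.0943, 0.0243]
orientation: [[0.0, 1.0, 0.0], [1.0, -0.0, -0.0], [-0.0, 0.0, -1.0]]
contact_force: [0.9, 1.1, 0.9]
gripper_width: 0.238
gripper_force: 0.3
```

```bash
python3 -m inch '[{"twist":[0,0,0],"xyz":[12,0,0],"gripper":20},{"twist":[0,0,0],"xyz":[12,0,-30],"gripper":20},{"twist":[0,0,0],"xyz":[12,0,-60],"gripper":20},{"twist":[0,0,0],"xyz":[12,0,-100],"gripper":20},{"twist":[0,0,0],"xyz":[-200,-200,-180],"gripper":85},{"twist":[0,0,0],"xyz":[-200,-200,-180],"gripper":85},{"twist":[0,0,0],"xyz":[-200,-200,-180],"gripper":85},{"twist":[0,0,0],"xyz":[-200,-200,-180],"gripper":85},{"twist":[0,0,0],"xyz":[-200,-200,-180],"gripper":85},{"twist":[0,0,0],"xyz":[-200,-200,-180],"gripper":85},{"twist":[0,0,0],"xyz":[-200,-200,-180],"gripper":85},{"twist":[0,0,0],"xyz":[-200,-200,-180],"gripper":85}]'
python3 - <<'E'
from fit import *
np.set_printoptions(precision=4,suppress=True)
ps=[optics.camera('top'),optics.camera('side')]
cv2.imwrite('pics/t3.png',cv2.resize(ps[0]['image'][:,:,::-1],(768,576),interpolation=3))
for l,x,y in [('planted',.509,.338),('empty_left',.655,.131),('empty_right',.66,-.078)]: print(l,fitpot(ps,l,x,y))
# rim of planted in the top view: white ring outer boundary
for p,n in zip(ps,'ts'):
    im=cv2.resize(p['image'],None,fx=1,fy=1); c=proj(p,[[.51,.338,.03]])[0].round().astype(int); cr=im[c[1]-40:c[1]+40,c[0]-40:c[0]+40,::-1]
    cv2.imwrite(f'pics/c_{n}.png',cr)
a=np.hstack([cv2.resize(cv2.imread(f'pics/c_{n}.png'),(400,400),interpolation=2) for n in 'ts']); cv2.imwrite('pics/c_both.png',a)
E
```

```text
time_s: 9.05
eef_pos: [0.4542, -0.2997, 0.205]
orientation: [[0.009, 1.0, -0.004], [1.0, -0.009, -0.004], [-0.004, -0.004, -1.0]]
contact_force: [-0.6, -0.8, -0.3]
gripper_width: 0.998
gripper_force: 0.0
planted [(array([0.5119, 0.3381]), np.float64(0.054)), (array([0.5079, 0.3375]), np.float64(0.074))]
empty_left [(array([0.6574, 0.1306]), np.float64(0.079)), None]
empty_right [(array([ 0.6629, -0.0744]), np.float64(0.049)), (array([ 0.6589, -0.0737]), np.float64(0.078))]
```

View pics/t3.png

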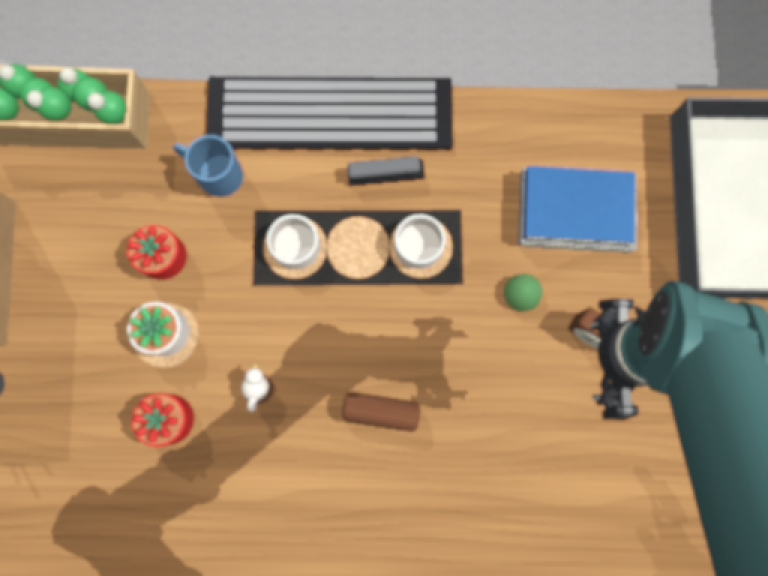

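View pics/c_both.png

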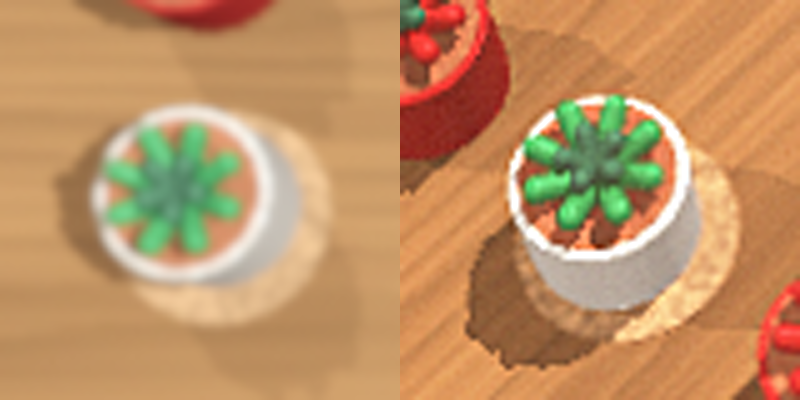

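```bash
python3 -m inch '[{"twist":[0,0,0],"xyz":[635,56,0],"gripper":85.4},{"twist":[0,0,0],"xyz":[635,56,0],"gripper":85.4},{"twist":[0,0,0],"xyz":[635,56,0],"gripper":85.4},{"twist":[0,0,0],"xyz":[635,56,0],"gripper":85.4},{"twist":[0,0,0],"xyz":[635,56,0],"gripper":85.4},{"twist":[0,0,0],"xyz":[635,56,0],"gripper":85.4},{"twist":[0,0,0],"xyz":[635,56,0],"gripper":85.4},{"twist":[0,0,0],"xyz":[635,56,0],"gripper":85.4},{"twist":[0,0,0],"xyz":[635,56,0],"gripper":85.4},{"twist":[0,0,0],"xyz":[635,56,0],"gripper":85.4},{"twist":[0,0,0],"xyz":[635,56,0],"gripper":85.4},{"twist":[0,0,0],"xyz":[635,56,0],"gripper":85.4}]'
```

```text
time_s: 10.45
eef_pos: [0.5035, 0.2076, 0.204]
orientation: [[-0.002, 1.0, -0.0], [1.0, 0.002, 0.0], [0.0, -0.0, -1.0]]
contact_force: [0.0, 0.1, -0.2]
gripper_width: 0.997
gripper_force: 0.0
```

```bash
python3 -m inch '[{"twist":[0,0,0],"xyz":[40,2,20],"gripper":85.4},{"twist":[0,0,0],"xyz":[75,4,40],"gripper":85.4},{"twist":[0,0,0],"xyz":[105,6,60],"gripper":85.4},{"twist":[0,0,0],"xyz":[125,7,80],"gripper":85.4},{"twist":[0,0,0],"xyz":[130,7,100],"gripper":85.4},{"twist":[0,0,0],"xyz":[130,7,120],"gripper":85.4},{"twist":[0,0,0],"xyz":[130,7,125],"gripper":85.4},{"twist":[0,0,0],"xyz":[130,7,125],"gripper":85.4},{"twist":[0,0,0],"xyz":[130,7,125],"gripper":85.4}]'
python3 - <<'E'
from h import *
p=optics.camera('side'); print(r.sense()['eef_pos'])
c=proj(p,[[.51,.338,.06]])[0].round().astype(int); cv2.imwrite('pics/s4.png',cv2.resize(p['image'][c[1]-70:c[1]+50,c[0]-80:c[0]+80,::-1],(800,600),interpolation=2))
E
```

```text
time_s: 11.2
eef_pos: [0.511, 0.3344, 0.0794]
orientation: [[-0.0, 1.0, -0.0], [1.0, 0.0, -0.0], [-0.0, -0.0, -1.0]]
contact_force: [-0.1, 1.1, -0.2]
gripper_width: 1.0
gripper_force: 0.0
[0.51160279 0.33444702 0.08007245]
```

View pics/s4.png

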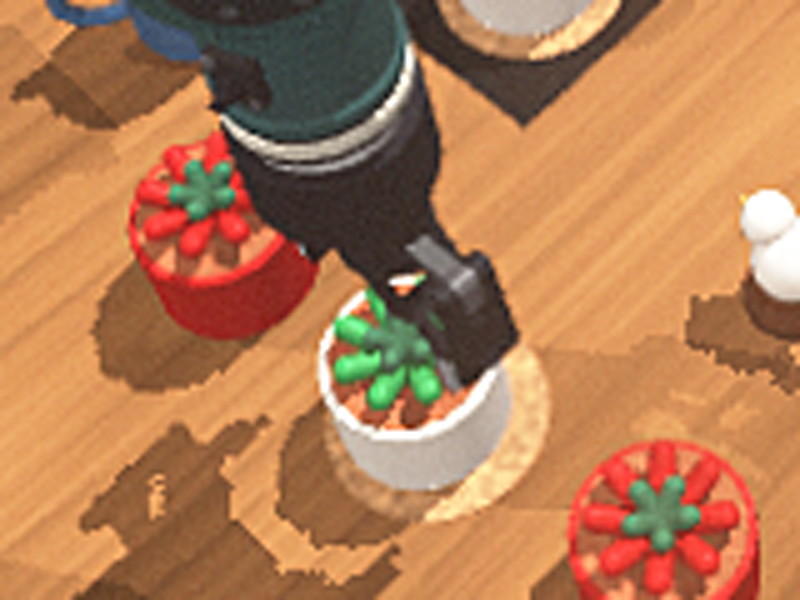

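```bash
python3 -m inch '[{"twist":[0,0,0],"xyz":[3,-1,12],"gripper":85.4},{"twist":[0,0,0],"xyz":[3,-1,22],"gripper":85.4},{"twist":[0,0,0],"xyz":[3,-1,32],"gripper":85.4},{"twist":[0,0,0],"xyz":[3,-1,38],"gripper":85.4},{"twist":[0,0,0],"xyz":[3,-1,42],"gripper":85.4},{"twist":[0,0,0],"xyz":[3,-1,42],"gripper":85.4}]'
```

```text
time_s: 11.75
eef_pos: [0.5096, 0.3363, 0.036]
orientation: [[0.0, 1.0, -0.002], [1.0, -0.0, -0.001], [-0.001, -0.002, -1.0]]
contact_force: [-0.4, 0.4, 0.2]
gripper_width: 1.0
gripper_force: 0.0
```

```bash
python3 -m inch '[{"twist":[0,0,0],"xyz":[0,0,6],"gripper":85.4},{"twist":[0,0,0],"xyz":[0,0,12],"gripper":85.4},{"twist":[0,0,0],"xyz":[0,0,18],"gripper":85.4},{"twist":[0,0,0],"xyz":[0,0,18],"gripper":85.4},{"twist":[0,0,0],"xyz":[0,0,18],"gripper":76},{"twist":[0,0,0],"xyz":[0,0,18],"gripper":76},{"twist":[0,0,0],"xyz":[0,0,18],"gripper":76},{"twist":[0,0,0],"xyz":[0,0,18],"gripper":76},{"twist":[0,0,0],"xyz":[0,0,18],"gripper":76},{"twist":[0,0,0],"xyz":[0,0,18],"gripper":76}]' 20
```

```text
time_s: 12.58
eef_pos: [0.5101, 0.3365, 0.0189]
orientation: [[0.001, 1.0, -0.0], [1.0, -0.001, -0.001], [-0.001, -0.0, -1.0]]
contact_force: [-0.2, 0.2, -6.7]
gripper_width: 0.931
gripper_force: 26.8
```

```bash
python3 -m inch '[{"twist":[0,0,0],"xyz":[0,0,1],"gripper":76},{"twist":[0,0,0],"xyz":[0,0,1],"gripper":76},{"twist":[0,0,0],"xyz":[0,0,1],"gripper":76},{"twist":[0,0,0],"xyz":[0,0,1],"gripper":76}]'; python3 -c "
from h import *
p=optics.camera('side');print(r.sense()['contact_force'],r.sense()['eef_pos'],r.sense()['gripper_width'])"
```

```text
time_s: 12.92
eef_pos: [0.5102, 0.3367, 0.0187]
orientation: [[0.001, 1.0, 0.0], [1.0, -0.001, -0.001], [-0.001, 0.0, -1.0]]
contact_force: [-2.2, -1.5, 1.0]
gripper_width: 0.925
gripper_force: 27.5
[-0.84789222 -2.16820505  1.37814621] [0.51023322 0.33669034 0.0187171 ] 0.927380972479216
```

```bash
python3 -m inch '[{"twist":[0,0,0],"xyz":[-8,2,0],"gripper":76},{"twist":[0,0,0],"xyz":[-20,7,0],"gripper":76},{"twist":[0,0,0],"xyz":[-34,12,0],"gripper":76},{"twist":[0,0,0],"xyz":[-48,17,0],"gripper":76},{"twist":[0,0,0],"xyz":[-62,22,0],"gripper":76},{"twist":[0,0,0],"xyz":[-76,26,0],"gripper":76},{"twist":[0,0,0],"xyz":[-90,28,0],"gripper":76},{"twist":[0,0,0],"xyz":[-104,28,0],"gripper":76},{"twist":[0,0,0],"xyz":[-118,28,0],"gripper":76},{"twist":[0,0,0],"xyz":[-132,28,0],"gripper":76},{"twist":[0,0,0],"xyz":[-143,28,0],"gripper":76},{"twist":[0,0,0],"xyz":[-150,28,0],"gripper":76}]'
```

```text
time_s: 13.97
eef_pos: [0.5384, 0.1855, 0.0187]
orientation: [[0.002, 1.0, 0.001], [1.0, -0.002, 0.0], [0.0, 0.001, -1.0]]
contact_force: [0.6, 5.2, 3.9]
gripper_width: 0.926
gripper_force: 28.1
```

```bash
python3 -m inch '[{"twist":[0,0,0],"xyz":[-10,0,0],"gripper":76},{"twist":[0,0,0],"xyz":[-24,0,0],"gripper":76},{"twist":[0,0,0],"xyz":[-38,0,0],"gripper":76},{"twist":[0,0,0],"xyz":[-52,0,0],"gripper":76},{"twist":[0,0,0],"xyz":[-66,0,0],"gripper":76},{"twist":[0,0,0],"xyz":[-80,0,0],"gripper":76},{"twist":[0,0,0],"xyz":[-94,0,0],"gripper":76},{"twist":[0,0,0],"xyz":[-108,0,0],"gripper":76},{"twist":[0,0,0],"xyz":[-122,0,0],"gripper":76},{"twist":[0,0,0],"xyz":[-136,0,0],"gripper":76},{"twist":[0,0,0],"xyz":[-149,0,0],"gripper":76},{"twist":[0,0,0],"xyz":[-157,0,0],"gripper":76}]'
```

```text
time_s: 14.97
eef_pos: [0.5377, 0.029, 0.0187]
orientation: [[0.001, 1.0, 0.0], [1.0, -0.001, 0.0], [0.0, 0.0, -1.0]]
contact_force: [0.4, 5.3, 6.1]
gripper_width: 0.928
gripper_force: 28.3
```

```bash
python3 - <<'E'
from fit import *
p=optics.camera('side'); s=r.sense(); print(s['eef_pos'],s['contact_force'],s['gripper_width'])
print(fitpot([p],'planted',.538,.03),fitpot([p],'empty_left',.656,.131),fitpot([p],'empty_right',.66,-.074))
E
```

```text
[0.53759742 0.02707419 0.01864335] [0.69578357 2.23686617 6.58963082] 0.9269285627656454
[(array([0.5395, 0.0281]), np.float64(0.605))] [(array([0.6543, 0.1303]), np.float64(0.098))] [(array([ 0.7192, -0.0999]), np.float64(7.481))]
```

```bash
python3 -m inch '[{"twist":[0,0,0],"xyz":[1,8,0],"gripper":76},{"twist":[0,0,0],"xyz":[1,20,0],"gripper":76},{"twist":[0,0,0],"xyz":[1,32,0],"gripper":76},{"twist":[0,0,0],"xyz":[1,44,0],"gripper":76},{"twist":[0,0,0],"xyz":[1,56,0],"gripper":76},{"twist":[0,0,0],"xyz":[1,68,0],"gripper":76},{"twist":[0,0,0],"xyz":[1,80,0],"gripper":76},{"twist":[0,0,0],"xyz":[1,92,0],"gripper":76},{"twist":[0,0,0],"xyz":[1,104,0],"gripper":76},{"twist":[0,0,0],"xyz":[1,114,0],"gripper":76},{"twist":[0,0,0],"xyz":[1,120,0],"gripper":76},{"twist":[0,0,0],"xyz":[1,120,0],"gripper":76}]'
```

```text
time_s: 16.17
eef_pos: [0.6534, 0.0277, 0.0182]
orientation: [[0.001, 1.0, -0.01], [1.0, -0.001, -0.006], [-0.006, -0.01, -1.0]]
contact_force: [-5.0, 0.0, 12.1]
gripper_width: 0.926
gripper_force: 29.8
```

```bash
python3 -m inch '[{"twist":[0,0,0],"xyz":[0,3,-0.5],"gripper":76},{"twist":[0,0,0],"xyz":[0,3,-0.5],"gripper":76},{"twist":[0,0,0],"xyz":[0,3,-0.5],"gripper":76},{"twist":[0,0,0],"xyz":[0,3,-0.5],"gripper":76}]'
```

```text
time_s: 16.5
eef_pos: [0.6553, 0.0277, 0.0182]
orientation: [[0.0, 1.0, -0.012], [1.0, -0.001, -0.006], [-0.006, -0.012, -1.0]]
contact_force: [-4.7, -0.7, 10.3]
gripper_width: 0.935
gripper_force: 29.7
```

```bash
python3 -m inch '[{"twist":[0,0,0],"xyz":[0,0,0],"gripper":82},{"twist":[0,0,0],"xyz":[0,0,0],"gripper":85.4},{"twist":[0,0,0],"xyz":[0,0,0],"gripper":85.4},{"twist":[0,0,0],"xyz":[0,0,0],"gripper":85.4},{"twist":[0,0,0],"xyz":[0,0,0],"gripper":85.4}]'
```

```text
time_s: 16.92
eef_pos: [0.6599, 0.0299, 0.0179]
orientation: [[0.001, 1.0, -0.002], [1.0, -0.001, -0.001], [-0.001, -0.002, -1.0]]
contact_force: [-2.2, 0.4, -1.9]
gripper_width: 1.002
gripper_force: 1.1
```

```bash
python3 -m inch '[{"twist":[0,0,0],"xyz":[0,-2,0],"gripper":85.4},{"twist":[0,0,0],"xyz":[0,-2,0],"gripper":85.4},{"twist":[0,0,0],"xyz":[0,-2,0],"gripper":85.4},{"twist":[0,0,0],"xyz":[0,-2,-1],"gripper":85.4},{"twist":[0,0,0],"xyz":[0,-2,-2],"gripper":85.4},{"twist":[0,0,0],"xyz":[0,-2,-4],"gripper":85.4}]'
```

```text
time_s: 17.42
eef_pos: [0.6595, 0.0311, 0.023]
orientation: [[0.0, 1.0, 0.001], [1.0, -0.0, 0.0], [0.0, 0.001, -1.0]]
contact_force: [-0.2, -0.1, -0.9]
gripper_width: 0.999
gripper_force: 0.0
```

Free of contact. Straight up and away.

```bash
python3 -m inch '[{"twist":[0,0,0],"xyz":[0,0,-6],"gripper":85.4},{"twist":[0,0,0],"xyz":[0,0,-14],"gripper":85.4},{"twist":[0,0,0],"xyz":[0,0,-24],"gripper":85.4},{"twist":[0,0,0],"xyz":[0,0,-40],"gripper":85.4},{"twist":[0,0,0],"xyz":[0,0,-80],"gripper":85.4},{"twist":[0,0,0],"xyz":[0,0,-120],"gripper":85.4},{"twist":[0,0,0],"xyz":[0,0,-160],"gripper":85.4},{"twist":[0,0,0],"xyz":[-300,-150,-180],"gripper":85.4},{"twist":[0,0,0],"xyz":[-300,-150,-180],"gripper":85.4},{"twist":[0,0,0],"xyz":[-300,-150,-180],"gripper":85.4},{"twist":[0,0,0],"xyz":[-300,-150,-180],"gripper":85.4},{"twist":[0,0,0],"xyz":[-300,-150,-180],"gripper":85.4}]'
python3 -m inch '[{"twist":[0,0,0],"xyz":[-120,-80,0],"gripper":85.4},{"twist":[0,0,0],"xyz":[-120,-80,0],"gripper":85.4},{"twist":[0,0,0],"xyz":[-120,-80,0],"gripper":85.4},{"twist":[0,0,0],"xyz":[-120,-80,0],"gripper":85.4},{"twist":[0,0,0],"xyz":[-120,-80,0],"gripper":85.4},{"twist":[0,0,0],"xyz":[-120,-80,0],"gripper":85.4}]'
python3 - <<'E'
from fit import *
ps=[optics.camera('top'),optics.camera('side')]
a=cv2.resize(ps[0]['image'][90:300,80:360,::-1],(600,450),interpolation=3)
cv2.imwrite('pics/fin.png',a); cv2.imwrite('pics/fin2.png',cv2.resize(ps[1]['image'][130:290,140:330,::-1],None,fx=3.5,fy=3.5))
for l,x,y in [('planted',.657,.03),('empty_left',.656,.131),('empty_right',.66,-.074)]: print(l,fitpot(ps,l,x,y))
for n in ['bird','stapler','glasses_case','clock','paperweight','disc_middle']:
    print(n,[world(p,d['location']).round(3) for p in ps for d in finder.place_of(n,p)[:1]])
E
```

```text
time_s: 18.42
eef_pos: [0.5651, -0.1566, 0.1967]
orientation: [[-0.0, 1.0, 0.002], [1.0, 0.0, -0.001], [-0.001, 0.002, -1.0]]
contact_force: [1.4, -0.9, 0.4]
gripper_width: 1.001
gripper_force: 0.0
time_s: 18.92
eef_pos: [0.4852, -0.2764, 0.1961]
orientation: [[0.004, 1.0, 0.001], [1.0, -0.004, -0.001], [-0.001, 0.001, -1.0]]
contact_force: [0.3, 1.3, -0.3]
gripper_width: 1.0
gripper_force: 0.0
planted [(array([0.6578, 0.0297]), np.float64(0.13)), (array([0.6563, 0.0283]), np.float64(0.067))]
empty_left [(array([0.6587, 0.1305]), np.float64(0.057)), (array([0.6541, 0.1314]), np.float64(0.079))]
empty_right [(array([ 0.6626, -0.0742]), np.float64(0.048)), (array([ 0.66  , -0.0743]), np.float64(0.096))]
bird [array([ 0.42 ,  0.178, -0.   ]), array([ 0.422,  0.181, -0.001])]
stapler [array([ 0.787, -0.014,  0.001]), array([ 0.787, -0.017, -0.001])]
glasses_case [array([ 0.383, -0.015,  0.002]), array([ 0.385, -0.017, -0.   ])]
clock [array([ 0.524, -0.352, -0.   ]), array([ 0.519, -0.361,  0.003])]
paperweight [array([ 0.587, -0.246, -0.002]), array([ 0.578, -0.247, -0.001])]
disc_middle [array([0.661, 0.027, 0.002]), array([ 0.66 ,  0.026, -0.001])]
```

View pics/fin.png

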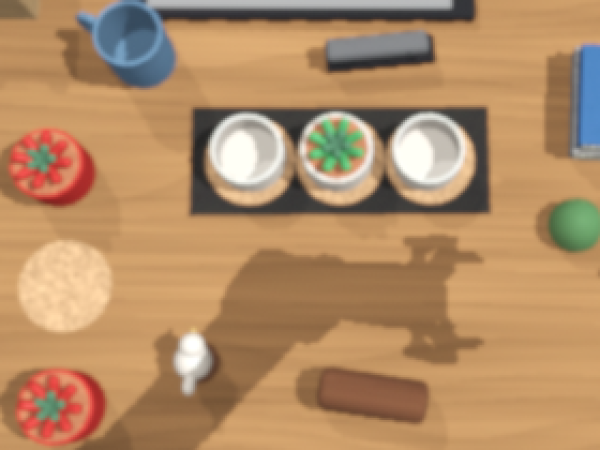

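View pics/fin2.png

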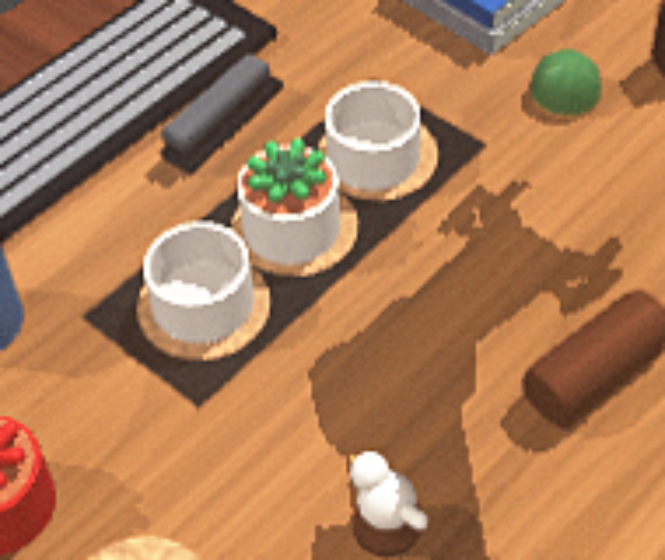

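The pictures show all three pots upright on their discs, about 4 mm off centre at most against 12 mm of margin. The bystanders have not moved and the gripper is clear, so I'm handing in.

```bash
python3 -c "
from rig import job
print(job.finish_job())"
```

```text
the job is handed in; nothing more can be done
None
```

The job is handed in at about 20 s: both empty pots were nudged onto their outer discs, then the planted pot was slid between them onto the middle disc. All three stand upright on their discs, the bystanders are where they were, and the gripper is open and clear.

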